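# Close up the microscope lamp unit and hold its service panel shut

## Robot

A 6-joint arm with a two-finger parallel gripper is mounted at the origin on the work surface. World frame = base frame: x ahead of the robot, y to its left, z up, the work surface at z = 0. Lengths are in m, angles in rad, forces in N, time in s.
With the tool pointing down it reaches from about 0.3 to 0.85 m from the base axis. Payload 5.4 kg.
Tool frame: the origin (TCP) lies at the very end of the fingers, on their centre line; the grasp point (between the pads) lies env.grip_depth behind it (env.grip_depth is the distance from the TCP to the grasp point, in m); z points along the fingers, y is the line along which they close (so a half turn about z gives the same grasp; the last joint's range is limited). The gripper opens to 85 mm and grips with 20 to 120 N. Pads are 22 mm wide; open, the fingers measure 114 mm over their backs; the gripper's body (76 mm by 85 mm) begins 54 mm behind the grasp point. The pads swing forward as they close: fully open they stand 13 mm farther back than shut.
Start: joints at [0.891, 0.158, 1.597, -0, 1.386, -0.21], TCP at [0.26, 0.513, 0.231] pointing down, gripper open.
Joint ranges: [-2.91, 2.91], [-0.94, 2.29], [0.18, 2.7], [-1.29, 4.43], [0.17, 2.64], [-3, 3]. Speed limits (rad/s): [2.57, 2.57, 3.14, 3.14, 3.14, 3.14].

## Interface

Orientations are given as a unit quaternion [x, y, z, w].
In Python, from cell import env gives the robot as it stands. Calls block until the motion is done:
- env.move_to(position, orientation): joint-space move of the TCP to a pose.
- env.move_straight(position, frame=None, max_speed=0.15, force_limit=None): straight line of the TCP; frame=None keeps the orientation; max_speed is the mean speed in m/s. With force_limit (N) it stops when the force on the tool has changed by that much, and returns True; else False.
- env.goto_joints(angles): joint-space move.
- env.command_gripper(opening, grip_force=None): finger opening in m; grip_force is the grip in N (None keeps the last); returns when the fingers have stopped.
- env.hold(seconds).
- env.solve_ik(position, orientation): joint angles nearest the present ones, or None.
- env.state(): the state.
- env.get_image(name): name is "scene" or "top" or "wrist"; returns a dict with "color" (384x512x3 uint8, blue, green, red), "range_z" (384x512 float32, m along the optical axis (not along the pixel's ray), 0 where there is no reading), "fx", "fy", "cx", "cy" (pixels), "view" (4x4, takes a point from world to camera coordinates). Camera axes: x right, y down, z forward; pixel columns grow to the right and rows downward; lengths in m; the calibration is good to about 2 mm. A picture is of the moment at which its call begins.
A pose or a line that the arm cannot do raises env.PlanningError and nothing moves.
- env.hand_in(): hands the job in; it is judged then, once.
The state is a dict: "time_s": time; "joint_positions": joint angles; "joint_velocities": joint speeds; "joint_torque": joint torques, N m; "tool_pos": TCP position; "tool_rot": TCP orientation; "ft_force": force on the tool from outside, world axes, zero at the start; "wrist_torque": the same for the moment, N m; "width": finger opening in m; "finger_force": force on a finger pad.
Only numpy, scipy, OpenCV 4.12 (cv2) and the standard library are available. Lean on these libraries where they do the work, as an engineer would, in place of code of your own. Each camera call takes 0.05 s, during which the arm holds its last target. There are 200 camera calls.

## Task

Close up the white lamp unit: pick up the small lamp module and press it into the rectangular recess of the unit's metal panel until it is fully home and flush, then turn the wing fastener, with the panel still standing up on its springs, until the slot along its wing lines up with the two marks engraved beside it. Then press the panel fully down against the frame with the fingers on its round rubber pad, and finish while still holding it pressed there, the module still flush and the slot still in line. Leave everything else on the bench where it stands.

Things in the scene. Friction and masses are not known exactly. Their poses are not given: they have to be found in the camera images.
- frame: fixed white housing (frame) of the lamp unit, 150 (x) x 270 (y) x 60 mm tall. Origin: centre of its underside; z up; the panel shares its axes. The metal panel on top, 156 x 276 x 6 mm, carries at own x = 0 the fastener (y -85 mm), the rubber pad (y 0) and the recess (y +85 mm). The panel's top surface is 72 mm above the bench when up, 66 mm when fully down.
- panel (a joint): how far the panel is down, m: 0 = up on its springs, 0.006 = fully down on the frame (firm stop). Moves straight down only. Yields from about 4 N, fully down at about 11 N (1 N less with the module in); springs up when let go. A key under the fastener stops it after 1.5 mm unless the fastener is within about 0.2 rad of in line; when down the fastener cannot turn.
- fastener (a joint): turn of the wing fastener, rad, about its upright axis, counter-clockwise from above positive: 0 = wing and slot in line with the two engraved marks (along the frame's y axis). Starts at 0.8 to 1.5, so turn it clockwise. It can pass the marks (stops at -0.6 and 1.7) and stays where it is left (friction 0.06 N m).
- wing (a point): grip point of the fastener, on its axis, 24 mm above the panel's top surface. The steel wing is 10 mm thick (own x), 38 mm long (own y) and rises from 4 to 30 mm above the panel, on a flat round head 46 mm across, 4 mm high; a dark slot runs along the wing's top. The axes turn with the fastener.
- pad: flat round black rubber pad on the middle of the panel, 52 mm across, 5 mm high; it gives by up to 1.5 mm under the finger. Origin: centre of its underside, on the panel's top surface.
- pad_top (a point): centre of the top of the rubber pad, 77 mm above the bench while the panel is up, 71 mm when it is fully down
- recess_floor (a point): centre of the floor of the rectangular recess in the panel, 14 mm below the panel's top surface (58 mm above the bench while the panel is up). The recess is 48 mm along its x and 34 mm along its y, with straight walls; axes as the frame's.
- module: small lamp module, 90 g: aluminium block 45 (x) x 31 (y) x 14 mm tall, its lowest 3 mm set in 2.5 mm as lead-in; on top an upright black grip tab 30 (x) x 10 (y) x 28 mm tall (42 mm overall). Origin: centre of underside; stands upright. Goes in tab up, long side along the recess's x, either way round; home, its origin is at recess_floor and the block is flush with the panel.
- big_module: spare lamp module of the same look but larger, block 74 x 52 x 18 mm; it does not fit the recess; a bystander. Origin: centre of its underside
- red_bottle: red bottle, 62 mm across, 160 mm tall; a bystander. Origin: centre of its underside
- blue_bottle: blue bottle, 62 mm across, 150 mm tall; a bystander. Origin: centre of its underside
- amber_jar: amber jar, 48 mm across, 75 mm tall; a bystander. Origin: centre of its underside
- petri_dish: flat closed dish, 94 mm across, 17 mm tall; a bystander. Origin: centre of its underside
- screwdriver: screwdriver lying on the bench, 170 mm long; a bystander. Origin: centre of its underside, lying
- stick_cup: clear open cup, 76 mm across, 100 mm tall; a bystander. Origin: centre of its underside
Things that resemble listed ones, but are neither listed nor needed, are in the scene too. Leave any orange or yellow look-alike of the module alone.

How it is judged:
On the way, in this order (a step that is already met when the one before it is completed fails the run):
1. the small module is pressed by the fingers fully home and flush in the recess (z of module in the frame of recess_floor between -0.002 and 0.002 m and horizontal distance between module and recess_floor below 0.005 m and angle between the x axis of module and the x axis of recess_floor, either way round below 0.12 rad and angle between the z axis of module and the z axis of recess_floor, either way round below 0.06 rad and contact force between the fingers and module above 1 N), for 0.1 s.
2. the fastener's slot is in line with the marks while the panel still stands up on its springs (z of module in the frame of recess_floor between -0.002 and 0.002 m and horizontal distance between module and recess_floor below 0.005 m and angle between the x axis of module and the x axis of recess_floor, either way round below 0.12 rad and angle between the z axis of module and the z axis of recess_floor, either way round below 0.06 rad and value of joint fastener between -0.15 and 0.15 rad and value of joint panel below 0.003 m), for 0.2 s.
3. the panel is pressed fully down by the fingers on the rubber pad (z of module in the frame of recess_floor between -0.002 and 0.002 m and horizontal distance between module and recess_floor below 0.005 m and angle between the x axis of module and the x axis of recess_floor, either way round below 0.12 rad and angle between the z axis of module and the z axis of recess_floor, either way round below 0.06 rad and value of joint fastener between -0.15 and 0.15 rad and value of joint panel above 0.005 m and contact force between the fingers and pad above 5 N), for 0.3 s.
At the end, for the whole second after the job is handed in: The fingers press on the rubber pad with more than 5 N and hold the panel at least 5 mm down of its 6 mm; the fastener is within 0.15 rad of the marks; the module sits in the recess, within 2 mm of flush and not tilted. All this holds through the last second (all of step 3); the arm keeps its last pose, push and grip.
It fails at once if something else on the bench is moved by more than 3 cm (distance of any of big_module, red_bottle, blue_bottle, amber_jar, petri_dish, screwdriver, stick_cup from where it was at the start of the episode above 0.03 m).
It also fails if it takes over 69 s, if anything falls off the work surface, if the arm or the gripper's body presses on something with over 40 N, if the wrist force passes 120 N, or if a joint passes its speed limit or range.

## Working session

There is one attempt and no reset: what is moved stays moved. The work goes in short steps, each a Python script; the robot and the scene stay as the last script left them, time stands still between calls to the robot, and variables do not carry over. Pictures are saved under pics/ and viewed, at most 10 in all, crops included, and the job is handed in when it is done.

```bash
mkdir -p pics; ls; python3 - <<'E'
from cell import env
import cv2,numpy as np,pickle
d={n:env.get_image(n) for n in("scene","top")}
pickle.dump(d,open("d0.pkl","wb"))
cv2.imwrite("pics/a.png",cv2.resize(d["top"]["color"],(800,600)))
cv2.imwrite("pics/b.png",cv2.resize(d["scene"]["color"],(800,600)))
for n in d: print(n,d[n]["fx"],d[n]["cx"],np.linalg.inv(d[n]["view"]).round(3))
print(env.state(),env.grip_depth)
E
```

```text
pics
scene 370.4817734069626 257.6637907839811 [[ 0.766  0.374 -0.523  1.066]
 [ 0.642 -0.475  0.602 -0.555]
 [-0.023 -0.797 -0.604  0.632]
 [ 0.     0.     0.     1.   ]]
top 479.1023467184339 248.77842417539298 [[ 0.072 -0.97   0.233  0.251]
 [-0.997 -0.071  0.014 -0.006]
 [ 0.003 -0.233 -0.972  1.518]
 [ 0.     0.     0.     1.   ]]
{'time_s': 0.1, 'joint_positions': array([ 8.90879687e-01,  1.58961357e-01,  1.59814088e+00, -3.43251527e-05,
        1.38621992e+00, -2.10095225e-01]), 'joint_velocities': array([ 0.00047154, -0.00106758, -0.00260084, -0.00153601,  0.00045109,
       -0.00044794]), 'joint_torque': array([ 3.82385451e-04, -3.96987998e+01, -3.32339609e+01, -1.82772255e-04,
        4.12091293e-03, -3.44312014e-05]), 'tool_pos': array([0.25998297, 0.51223881, 0.23041191]), 'tool_rot': array([ 2.32752982e-01,  9.72535501e-01, -7.87792813e-04, -3.57018195e-04]), 'ft_force': array([-0.55652259,  0.84463222, -0.1275101 ]), 'wrist_torque': array([ 0.00028614, -0.04737077, -0.01634717]), 'finger_force': 0.0, 'width': 0.08576060325646662} 0.0187
```

View pics/a.png

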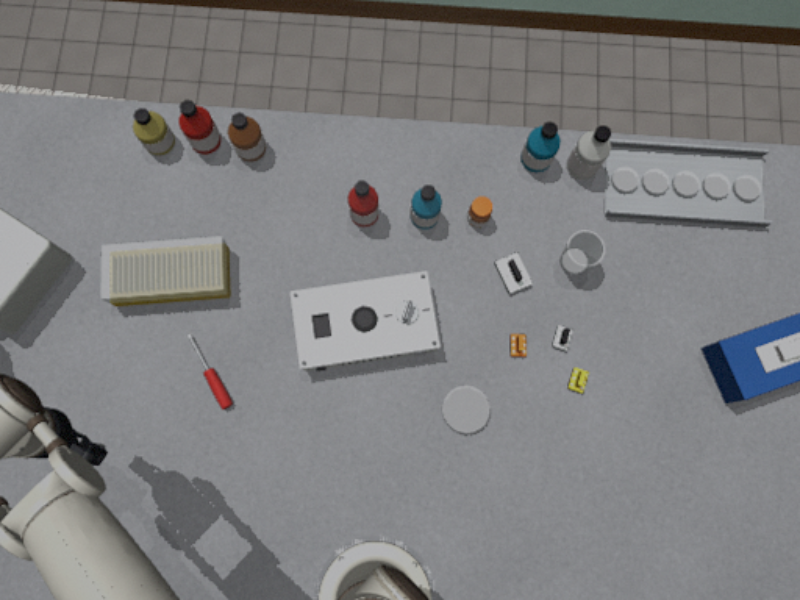

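View pics/b.png

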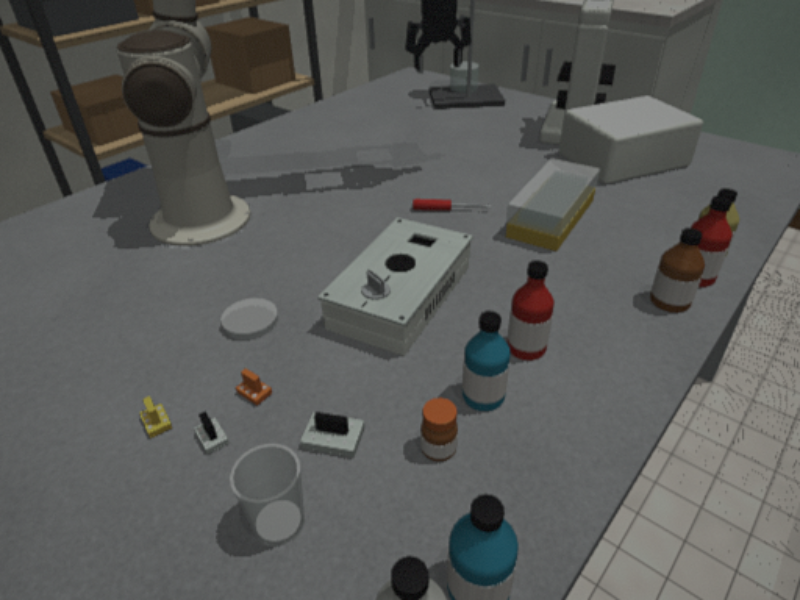

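The top view (800x600 pixels) shows the unit at (365,320), the recess at (321,325), the pad at (364,319) and the wing at (409,312).

Candidates for the module:
- (563,338): white block with black tab, small.
- (514,273): same look but larger, so it is big_module.
- (518,345): orange look-alike.
- (578,380): yellow look-alike.

(563,338) fits. I'll confirm it with a crop and measure positions.

```bash
cat > h.py <<'E'
import numpy as np,cv2
from scipy.spatial.transform import Rotation as R
def ray(im,u,v,z):
    T=np.linalg.inv(im["view"]);d=T[:3,:3]@np.array([(u-im["cx"])/im["fx"],(v-im["cy"])/im["fy"],1.])
    return T[:3,3]+d*(z-T[2,3])/d[2]
def blobs(mask,lo,hi):
    cs,_=cv2.findContours(mask.astype(np.uint8),cv2.RETR_EXTERNAL,cv2.CHAIN_APPROX_NONE)
    return [c for c in cs if lo<=cv2.contourArea(c)<=hi]
def box(im,c,z):
    "rect of contour cast on plane z: centre, (long,short), yaw of long side"
    p=np.array([ray(im,*q[0],z)[:2] for q in c])*1000
    (x,y),(a,b),t=cv2.minAreaRect(p.astype(np.float32)); t=np.radians(t)
    if a<b: a,b,t=b,a,t+np.pi/2
    return np.array([x,y])/1000,(a,b),(t+np.pi/2)%np.pi-np.pi/2
def quat(yaw):  # tool down, tool y axis at yaw (closing line)
    y=np.array([np.cos(yaw),np.sin(yaw),0]);z=np.array([0,0,-1.]);x=np.cross(y,z)
    return R.from_matrix(np.c_[x,y,z]).as_quat()
E
python3 - <<'E'
import pickle
from h import *
d=pickle.load(open("d0.pkl","rb"));t=d["top"];c=t["color"]
hsv=cv2.cvtColor(c,cv2.COLOR_BGR2HSV);g=hsv[...,2]
def show(mask,z,x0,x1,y0,y1,lo,hi,n):
    m=np.zeros(mask.shape,bool);m[y0:y1,x0:x1]=mask[y0:y1,x0:x1]
    for b in blobs(m,lo,hi): print(n,b.mean(0)[0].round(1),cv2.contourArea(b),*box(t,b,z))
print(g[205,200],g[204,233],g[215,190],g[220,300])
show(g<75,.072,192,225,190,225,40,400,"recess")
show(g<75,.077,222,248,190,220,60,500,"pad")
show(g<75,.042,350,370,205,226,5,200,"tab")
show((g>165)&(hsv[...,1]<40),.014,348,372,203,229,20,400,"mod block")
show((g>165)&(hsv[...,1]<40),.072,180,290,165,245,1500,9000,"panel")
cv2.imwrite("pics/c.png",np.hstack([cv2.resize(c[200:250,320:386],(528,400),interpolation=2),cv2.resize(c[180:230,245:275],(240,400),interpolation=2)]))
E
```

```text
67 73 182 139
recess [205.4 208. ] 117.0 [0.50748303 0.14149207] (43.139530181884766, 30.278751373291016) 0.23511574538855973
pad [233.  203.7] 168.0 [0.52694543 0.05823701] (46.78112030029297, 42.90491485595703) 0.07667597808371762
tab [361. 215.] 26.0 [ 0.52682715 -0.34157932] (33.475425720214844, 11.001619338989258) -0.25354651789710303
mod block [357.1 215.7] 24.0 [ 0.53094269 -0.33513995] (44.93937301635742, 19.014101028442383) 0.018308491802616622
panel [232.2 204.2] 4282.0 [0.52741156 0.05937175] (275.47418212890625, 154.28749084472656) -1.3456412865811807
```

View pics/c.png

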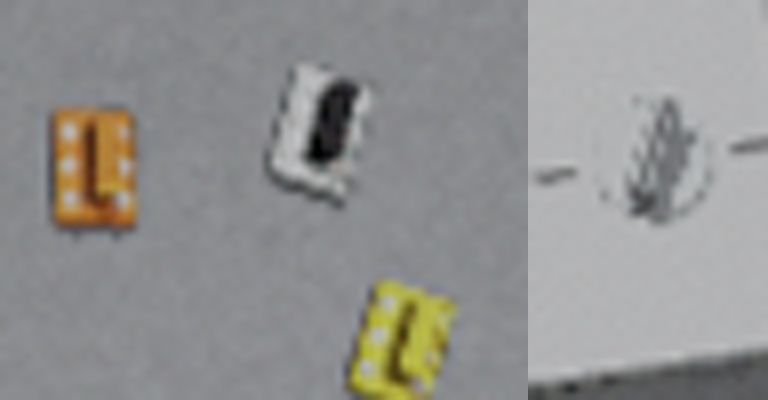

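The crop confirms it: the white block with black tab in the middle is the small module, with the orange one to its left and the yellow one below. The wing is angled to the marks, and the sizes agree with those given. Next I move above the module and look from the wrist.

```bash
python3 - <<'E'
from cell import env
from h import *
import pickle
best=[]
for a in (-.25+np.pi/2,-.25-np.pi/2):
    j=env.solve_ik([.527,-.342,.2],quat(a)); print(a,j)
    k=env.solve_ik([.508,.141,.2],quat(a+.475)); print(k)
    best.append((abs(j[5]) if j is not None else 9,a))
a=min(best)[1]
env.move_to([.527,-.342,.22],quat(a))
im=env.get_image("wrist");pickle.dump(im,open("w1.pkl","wb"))
cv2.imwrite("pics/w1.png",im["color"]);print(a,np.linalg.inv(im["view"]).round(3),env.state()["time_s"])
E
```

```text
1.3207963267948966 [-7.67667987e-01  3.17176324e-01  1.47206914e+00 -4.44089210e-16
  1.35234719e+00 -2.08846431e+00]
[ 4.13103816e-02  6.04827259e-02  1.76633334e+00 -4.44089210e-16
  1.31477659e+00 -1.75448595e+00]
-1.8207963267948966 [-7.67667987e-01  3.17176324e-01  1.47206914e+00 -4.44089210e-16
  1.35234719e+00  1.05312834e+00]
[ 4.13103816e-02  6.04827259e-02  1.76633334e+00 -4.44089210e-16
  1.31477659e+00  1.38710671e+00]
-1.8207963267948966 [[-0.247 -0.917 -0.313  0.606]
 [-0.969  0.234  0.079 -0.362]
 [ 0.     0.323 -0.947  0.362]
 [ 0.     0.     0.     1.   ]] 3.2833
```

View pics/w1.png

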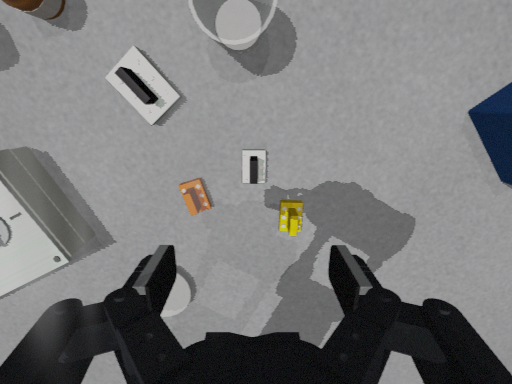

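The wrist view shows the small module at (254,166), nearly aligned with the tool, with the orange one at (195,197) and the yellow one at (291,217). I refine its position from depth and colour.

```bash
cat >> h.py <<'E'
def pts(im):
    h,w=im["range_z"].shape;u,v=np.meshgrid(np.arange(w),np.arange(h));z=im["range_z"]
    T=np.linalg.inv(im["view"]);P=np.dstack([(u-im["cx"])/im["fx"]*z,(v-im["cy"])/im["fy"]*z,z])
    P=P@T[:3,:3].T+T[:3,3];P[z==0]=np.nan;return P
def rect(p):
    (x,y),(a,b),t=cv2.minAreaRect((p[:,:2]*1000).astype(np.float32));t=np.radians(t)
    if a<b:a,b,t=b,a,t+np.pi/2
    return np.array([x,y]).round(1)/1000,(round(a,1),round(b,1)),round((t+np.pi/2)%np.pi-np.pi/2,3)
E
python3 - <<'E'
import pickle
from h import *
im=pickle.load(open("w1.pkl","rb"));P=pts(im)[135:200,230:275].reshape(-1,3)
P=P[~np.isnan(P[:,2])]
print(np.percentile(P[:,2],[5,50,95,99,100]),im["fx"])
for lo,hi in((.034,.05),(.009,.02)):
    q=P[(P[:,2]>lo)&(P[:,2]<hi)];print(len(q),q.mean(0),rect(q))
g=im["color"].max(2);m=np.zeros(g.shape,bool);m[135:200,230:275]=g[135:200,230:275]>170
for b in blobs(m,100,2000): print(cv2.contourArea(b),box(im,b,.014))
m[:]=0;m[135:200,230:275]=g[135:200,230:275]<60
for b in blobs(m,30,2000): print(b.min((0)),b.max(0),cv2.contourArea(b),box(im,b,.042))
E
```

```text
[-1.54395188e-03  1.81510324e-06  4.09585248e-02  4.24470543e-02
  4.42575937e-02] 268.4493979187113
201 [ 0.52686594 -0.34355519  0.04131877] (array([ 0.5259, -0.3438]), (29.7, 9.8), np.float64(-0.252))
548 [ 0.52801751 -0.34468985  0.01374408] (array([ 0.5258, -0.3436]), (44.3, 30.2), np.float64(-0.233))
280.5 (array([ 0.52623041, -0.34288318]), (43.416015625, 29.380678176879883), np.float64(-0.2613065698394301))
[[250 157]] [[256 182]] 127.0 (array([ 0.52870508, -0.34334616]), (31.46137809753418, 7.261142253875732), np.float64(-0.2444863107105988))
```

```bash
python3 - <<'E'
from cell import env
from h import *
import pickle
q=quat(-.25-np.pi/2)
env.command_gripper(.045)
env.move_to([.526,-.3437,.09],q)
print(env.move_straight([.526,-.3437,.018],max_speed=.08,force_limit=8),env.state()["tool_pos"])
env.command_gripper(0,grip_force=50)
s=env.state();print(s["width"],s["finger_force"])
env.move_straight([.526,-.3437,.17],max_speed=.15)
q2=quat(.225-np.pi/2)
env.move_to([.44,.125,.27],q2)
s=env.state();print(s["width"],s["tool_pos"],s["time_s"])
im=env.get_image("wrist");pickle.dump(im,open("w2.pkl","wb"));cv2.imwrite("pics/w2.png",im["color"])
E
```

```text
False [ 0.52646304 -0.34415859  0.01869407]
0.00889253654693741 53.630218505859375
0.009030196607809078 [0.44036441 0.12433009 0.26980738] 8.7417
```

View pics/w2.png

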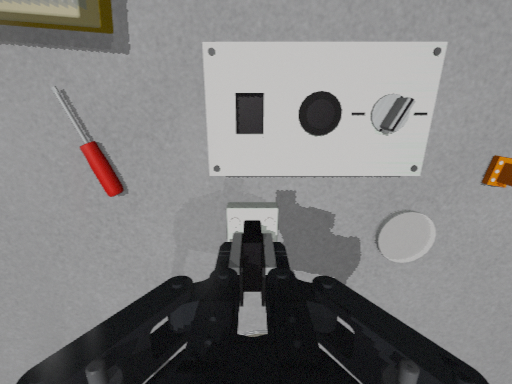

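The wrist view shows the module in the gripper at (252,222), the recess at (250,113), the pad at (320,113), the wing at (395,113), and the marks at (358,113) and (420,113). Now I measure these.

```bash
python3 - <<'E'
import pickle
from h import *
im=pickle.load(open("w2.pkl","rb"));g=im["color"].max(2);A=pts(im)
def sub(f,x0,x1,y0,y1):
    m=np.zeros(g.shape,bool);m[y0:y1,x0:x1]=f[y0:y1,x0:x1];return m
for n,a,z in(("rec",(228,275,85,145),.072),("pad",(293,348,85,145),.077)):
    for b in blobs(sub(g<110,*a),300,3000): print(n,cv2.contourArea(b),box(im,b,z))
for b in blobs(sub(g>140,190,460,30,190),5000,60000): print("panel",cv2.contourArea(b),box(im,b,.072))
for n,a in(("mark1",(350,367,108,119)),("mark2",(412,430,108,119))):
    for b in blobs(sub(g<110,*a),5,200): print(n,cv2.contourArea(b),box(im,b,.072))
P=A[85:145,365:425].reshape(-1,3);P=P[(P[:,2]>.094)&(P[:,2]<.112)];print("wing",len(P),P.mean(0),rect(P))
P=A[30:190,195:450].reshape(-1,3);P=P[(P[:,2]>.067)&(P[:,2]<.0745)];print("panel",np.nanmedian(P[:,2]),rect(P))
P=A[95:130,308:332].reshape(-1,3);print("padz",np.nanmedian(P,0))
P=A[195:240,215:290].reshape(-1,3);P=P[(P[:,2]>.255)&(P[:,2]<.278)]
Rm=R.from_euler('z',.225).as_matrix();L=(P-[.44036,.12433,.2698])@Rm
for c in range(3): print("mod local",np.percentile(L[:,c],[0,2,50,98,100]).round(4))
for b in blobs(sub(g>150,215,290,195,245),50,4000): 
    p=(np.array([ray(im,*q[0],.2698-.018+.014) for q in b])-[.44036,.12433,.2698])@Rm; print(b.min(0),b.max(0),p.min(0),p.max(0))
E
```

```text
rec 1041.0 (array([0.50481003, 0.14278171]), (47.114959716796875, 32.330257415771484), np.float64(0.20915848016528882))
pad 1426.0 (array([0.5236156 , 0.06036621]), (50.59307861328125, 50.114253997802734), np.float64(0.22321739078360125))
panel 42754.5 (array([0.52316388, 0.04441115]), (358.3404235839844, 185.5077667236328), np.float64(-1.3476155711210405))
mark1 11.5 (array([0.5340257 , 0.01384043]), (14.583086013793945, 1.167677879333496), np.float64(-1.347571945213434))
mark2 11.5 (array([ 0.55075818, -0.05986869]), (14.600930213928223, 1.1676849126815796), np.float64(-1.3475734931758172))
wing 404 [ 0.54300654 -0.02193362  0.10044976] (array([ 0.5427, -0.0228]), (38.4, 10.5), np.float64(-0.24))
panel 0.07158426362308226 (array([0.5236, 0.0589]), (277.2, 155.5), np.float64(-1.347))
padz [0.52518384 0.06129124 0.07700692]
mod local [0.0005 0.0032 0.0152 0.0221 0.0225]
mod local [-0.0154 -0.0147  0.0003  0.0149  0.0156]
mod local [-0.0148 -0.0138 -0.0048  0.0074  0.0082]
[[226 208]] [[277 241]] [ 0.00021546 -0.0148322  -0.004     ] [ 0.02201776  0.01579879 -0.004     ]
[[257 195]] [[275 201]] [ 0.02635733 -0.01296804 -0.004     ] [ 0.0300688  -0.00258427 -0.004     ]
```

All is consistent: yaw 0.224, recess (0.5048,0.1428), pad (0.5236,0.0600), wing (0.5426,-0.0229) at about +1.11 rad. The module is centred in the grip. Next is the insertion.

```bash
python3 - <<'E'
from cell import env
from h import *
q=quat(.2237-np.pi/2);x,y=.5048,.1428
env.move_to([x,y,.13],q)
env.hold(.2);e=env.state()["tool_pos"]-[x,y,.13];print("err",e)
x2,y2=x-e[0],y-e[1]
env.move_straight([x2,y2,.097],max_speed=.06)
s=env.state();print(s["tool_pos"],s["ft_force"])
r=env.move_straight([x2,y2,.0745],max_speed=.025,force_limit=8)
s=env.state();print(r,s["tool_pos"],s["ft_force"],s["width"],s["time_s"])
E
```

```text
err [ 1.31148476e-03 -6.69169506e-05  2.38993819e-03]
[0.503596   0.14286656 0.09698432] [-0.57965101  1.5027985  -0.66706792]
False [0.50394571 0.14292329 0.07517187] [0.03164059 0.33717292 5.10560865] 0.008935257164772219 11.4083
```

```bash
python3 - <<'E'
from cell import env
from h import *
import pickle
q=quat(.2237-np.pi/2)
r=env.move_straight([.5046,.1428,.0715],max_speed=.02,force_limit=14)
env.hold(.3)
s=env.state();print(r,s["tool_pos"],s["ft_force"],s["width"],s["time_s"])
env.command_gripper(.03)
env.move_straight([.5046,.1428,.14],max_speed=.15)
env.move_to([.45,.06,.25],q)
im=env.get_image("wrist");pickle.dump(im,open("w3.pkl","wb"));cv2.imwrite("pics/w3.png",cv2.resize(im["color"][60:210,130:400],(800,444)))
A=pts(im)
def loc(P): 
    d=P-[.5236,.06,0];return d@R.from_euler('z',.2237).as_matrix()
L=loc(A.reshape(-1,3))
for n,x,y in(("mod block",(-.021,.021),(.073,.097)),("panel",(-.06,.06),(.03,.055)),("panel2",(-.06,.06),(.115,.13))):
    P=L[(L[:,0]>x[0])&(L[:,0]<x[1])&(L[:,1]>y[0])&(L[:,1]<y[1])&(L[:,2]<.085)];print(n,len(P),np.median(P[:,2]),P[:,2].std())
P=L[(abs(L[:,0])<.03)&(abs(L[:,1]-.085)<.03)&(L[:,2]>.093)&(L[:,2]<.11)];print("tab",P.mean(0),rect(P))
P=L[(abs(L[:,0])<.03)&(abs(L[:,1]+.085)<.03)&(L[:,2]>.094)&(L[:,2]<.11)];print("wing",P.mean(0),rect(P))
print(env.state()["time_s"])
E
```

```text
True [0.50402131 0.14295092 0.07472014] [-4.47225509 -0.78672408 10.21015075] 0.008980056958528264 11.9167
mod block 458 0.07178674288719669 0.002941339906555934
panel 2457 0.07156409716597417 0.0007381084020537018
panel2 1464 0.07153745557239982 0.0007279223388254073
tab [-0.00125622  0.08429368  0.09910761] (array([-0.0016,  0.0847]), (29.0, 10.3), np.float64(0.004))
wing [ 0.00063027 -0.08450054  0.10084591] (array([ 0.0003, -0.0854]), (38.3, 10.5), np.float64(-0.466))
13.5333
```

View pics/w3.png

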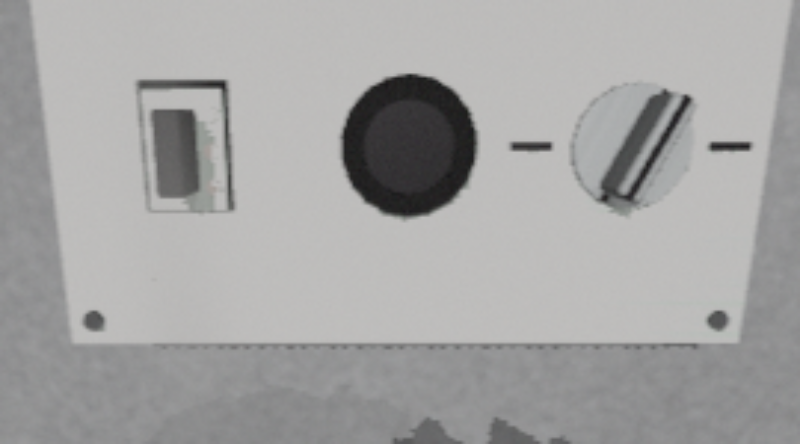

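The module is flush and square, and the panel is up. The pad and marks are clear, and the wing is at +1.105 rad. Next I grip the wing and turn it clockwise.

```bash
python3 - <<'E'
from cell import env
from h import *
import pickle
q=quat(.2237-.466+np.pi/2);x,y=.5425,-.0229
env.command_gripper(.04)
env.move_to([x,y,.15],q); env.hold(.3)
env.move_straight([x,y,.081],max_speed=.08,force_limit=6)
s=env.state();print(s["tool_pos"],s["ft_force"],s["joint_positions"])
env.command_gripper(0,grip_force=50)
s=env.state();print(s["width"],s["tool_pos"],s["ft_force"])
j=s["joint_positions"].copy();a0=R.from_quat(s["tool_rot"]).as_matrix()[:,1]
for k in range(2):
    j[5]+=1.105/2;env.goto_joints(j)
env.hold(.2)
s=env.state();a1=R.from_quat(s["tool_rot"]).as_matrix()[:,1];print(s["joint_positions"],s["tool_pos"],s["ft_force"],s["wrist_torque"],np.arctan2(a0[1],a0[0]),np.arctan2(a1[1],a1[0]))
env.command_gripper(.03);env.hold(.1)
env.move_straight([x,y,.14],max_speed=.15)
env.move_to([.45,.06,.25],quat(.2237+np.pi/2-.0))
im=env.get_image("wrist");pickle.dump(im,open("w4.pkl","wb"));cv2.imwrite("pics/w4.png",im["color"])
L=(pts(im).reshape(-1,3)-[.5236,.06,0])@R.from_euler('z',.2237).as_matrix()
for n,c in(("wing",-.085),("tab",.085)):
    P=L[(abs(L[:,0])<.03)&(abs(L[:,1]-c)<.03)&(L[:,2]>.093)&(L[:,2]<.11)]
    if len(P)>5: print(n,len(P),P.mean(0),rect(P))
print(env.state()["time_s"])
E
```

```text
[ 0.54307453 -0.02303773  0.08161901] [ 0.80880411 -1.29518635  0.0490682 ] [-2.64816522e-01  2.44775637e-01  1.81328344e+00  2.01688667e-05
  1.08223253e+00 -1.59335759e+00]
0.008666573579077508 [ 0.54301198 -0.0226338   0.08170107] [-0.39660287  2.99854608  3.53756371]
[-0.26354682  0.24477595  1.81289603  0.00335386  1.08099375 -0.49068573] [ 0.54392416 -0.02163912  0.08179028] [ 5.49992549  5.98736116 -2.02026217] [ 1.09295738 -0.72761486 -0.08605892] 1.328549531971759 0.22556295590293124
wing 316 [-0.00161575 -0.08355941  0.10001822] (array([-0.0009, -0.0844]), (38.4, 10.4), np.float64(1.555))
tab 214 [-0.00321073  0.08530947  0.09872349] (array([-0.002 ,  0.0859]), (29.7, 10.0), np.float64(0.004))
21.575
```

View pics/w4.png

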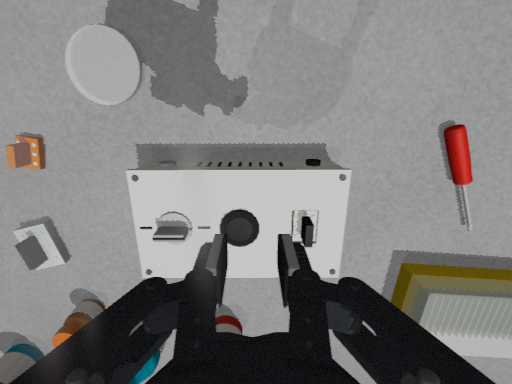

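The slot lies in line with the marks at (146,228) and (204,228), at about -0.016 rad, with the module at (306,228) still flush. Next I press the pad.

```bash
python3 - <<'E'
from cell import env
from h import *
x,y=.5236,.06
env.command_gripper(0,grip_force=30)
env.move_to([x,y,.11],quat(.2237)); env.hold(.3)
s=env.state();f0=s["ft_force"];print(f0,s["tool_pos"])
r=env.move_straight([x,y,.079],max_speed=.06,force_limit=6)
z=.077
while z>.060:
    env.move_straight([x,y,z],max_speed=.02); env.hold(.1)
    s=env.state();f=s["ft_force"]-f0;print(round(z,4),s["tool_pos"].round(4),f.round(1))
    if f[2]>20: break
    z-=.0015
env.hold(.5)
s=env.state();print(s["tool_pos"],s["ft_force"]-f0,s["time_s"])
im=env.get_image("top");cv2.imwrite("pics/t5.png",cv2.resize(im["color"][120:290,100:400],(800,453)))
E
```

```text
[-0.02119405 -0.01679912  0.3079622 ] [0.5237189  0.06000024 0.11027882]
0.077 [0.5237 0.06   0.0771] [-0.2  0.3  0. ]
0.0755 [0.5238 0.06   0.0759] [-1.5  0.3  4.5]
0.074 [0.5237 0.06   0.0744] [-2.7  0.3  5.9]
0.0725 [0.5238 0.06   0.0731] [-3.8  0.9  7.4]
0.071 [0.5238 0.06   0.0718] [-3.2  0.7  8.2]
0.0695 [0.5238 0.06   0.0704] [-4.7  0.8  9.6]
0.068 [0.5238 0.06   0.0695] [-5.2  0.2 14.3]
0.0665 [0.5239 0.06   0.0693] [-11.3   0.2  23.8]
[0.52392632 0.06000494 0.06928346] [-10.69815578   0.30915117  25.04876279] 27.6583
```

View pics/t5.png

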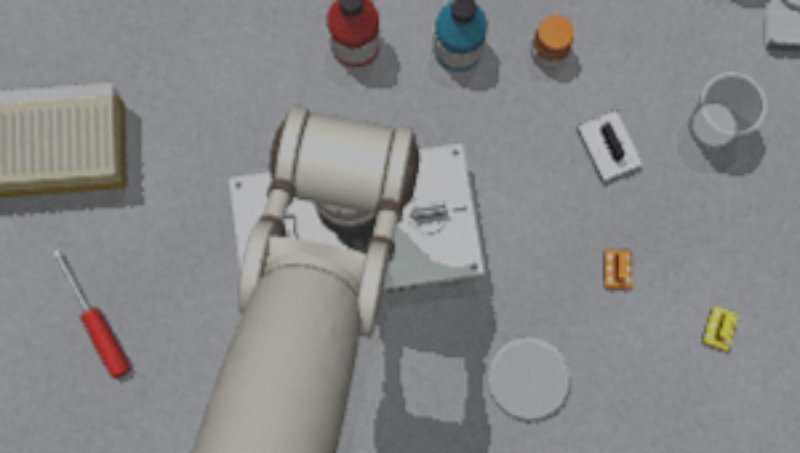

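The firm stop is reached: TCP at 69.3 mm (71 less the pad's give), 25 N on the pad. The top view shows the wing at (430,213) in line with its mark, and the bystanders undisturbed. Handing in.

```bash
python3 -c "
from cell import env
print(env.hand_in())"
```

```text
the job is handed in; nothing more can be done
None
```

Handed in at about 28 s of the allowed 69 s: the module is seated flush, the fastener slot is in line (measured about -0.016 rad), and the panel is held fully down on its pad at about 25 N; no verdict came back from the hand-in.

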